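# Load the balance and set its damper valve

## Robot

A 6-joint arm with a two-finger parallel gripper is mounted at the origin on the work surface. World frame = base frame: x ahead of the robot, y to its left, z up, the work surface at z = 0. Lengths are in m, angles in rad, forces in N, time in s.
With the tool pointing down it reaches from about 0.425 to 0.95 m from the base axis. Payload 3.5 kg.
Tool frame: the origin (TCP) lies between the finger pads; the fingertips stand 14 mm ahead of it and the grasp point (between the pads) lies 5 mm behind it; z points along the fingers, y is the direction in which the jaws open and shut (so a half turn about z gives the same grasp; the last joint's range is limited). The gripper opens to 85 mm and grips with 20 to 120 N. Pads are 22 mm wide; open, the fingers measure 114 mm over their backs; the gripper's body (76 mm by 85 mm) begins 54 mm behind the grasp point. The pads swing forward as they close: fully open they stand 13 mm farther back than shut.
Start: joints at [-1.403, 0.286, 1.577, -0, 1.279, -0.15], TCP at [0.211, -0.641, 0.245] pointing down, gripper open.
Joint ranges: [-2.77, 2.77], [-0.9, 2.22], [0.21, 2.48], [-1.53, 4.67], [0.24, 2.81], [-2.84, 2.84]. Speed limits (rad/s): [2.79, 2.79, 3.14, 3.14, 3.14, 3.14].

## Interface

Orientations are given as a unit quaternion [x, y, z, w].
In Python, from plant import ctrl gives the robot as it stands. The module is installed in compiled form; this text tells all that it offers.
- The arm moves only by the tool servo_tool, never from a script. Its argument "increments" is text: rows parted by semicolons, each of 7 numbers parted by spaces: the turn, a rotation vector about the tool's x, y, z in rad, then the shift along the tool's x, y, z in cm, then the finger opening in cm, from 0 to 8.54. In form: ax ay az dx dy dz claw; .... A call has 1 to 10 rows; each row is the pose to reach, as a shift and turn from the pose commanded when the call began, along the tool's axes at that moment; what a row does not reach only later rows make up. A row lasts 1/12 s, in which the tool goes at most 41.7 mm and 7.16 degrees, less where a joint would pass 70% of its speed; a pose out of reach is approached as far as the arm can. A call with a gripper value outside its range is refused whole. The fingers move at their own pace and stop on an object; "grip_force" is the grip in N (left out, the last holds). Time passes only in rows, so rows that repeat a pose let the fingers close. It gives the time, the measured TCP pose, the force and the opening at its end, in the units of the state.
- ctrl.get_state(): the state, without advancing time (a new reading comes with each control period).
- ctrl.read_camera(name): name is "scene" or "top" or "wrist"; returns (picture, depth): 480x640x3 uint8, red, green, blue; 480x640 float32, m along the optical axis (not along the pixel's ray), 0 where there is no reading.
- ctrl.camera_info(name): a dict with "camera_matrix" (3x3 intrinsics, pixels), "D" ([k1, k2, p1, p2, k3] as OpenCV has them; the pictures are not rectified), "world_to_cam" (4x4, takes a point from world to camera coordinates). Camera axes: x right, y down, z forward; pixel columns grow to the right and rows downward; lengths in m; the calibration is good to about 2 mm. A picture is of the moment at which its call begins: read the wrist's pose just before it. camera_info takes no time and is no camera call; for the wrist camera it gives the pose at the moment of the call.
- ctrl.sign_off(): hands the job in, once; it reports no verdict.
The state is a dict: "time": time; "qpos": joint angles; "dq": joint speeds; "joint_efforts": joint torques, N m; "eef_pos": TCP position; "tcp_rot": TCP orientation; "contact_force": force on the tool from outside, world axes, zero at the start; "wrist_torque": the same for the moment, N m; "opening": opening from 0.0 (shut) to 1.0 (fully open).
Only numpy, scipy, OpenCV 4.12 (cv2) and the standard library are available. Lean on these libraries where they do the work, as an engineer would, in place of code of your own. Each camera call takes 0.05 s, during which the arm holds its last target.

## Task

Set up the sprung balance for its damping check. Stand the large brass check weight upright inside the ring in the middle of the pan, setting it down gently so the pan does not bottom out, and let go of it. Then use the crank handle on the red wheel to close the damper valve clockwise to its stop, back it off exactly two turns, and finish while still gripping the crank handle, holding it still there; leave everything else on the bench where it is.

Things in the scene. Friction and masses are not known exactly. Their poses are not given: they have to be found in the camera images.
- check_weight: the large brass check weight standing on the bench: a plain cylinder 38 mm diameter and 50 mm high with a small 21 mm knob on top (66 mm high in all), about 0.5 kg (a little more or less); grip it round the cylinder; it stands about 90 mm from its neighbours. Origin at the centre of its underside, z up. The three check weights stand in any order in a loose row near the robot
- pan_center (a point): centre of the top face of the balance's pan, 85 mm above the bench when empty: a flat steel disc 110 mm diameter and 6 mm thick, on a round black base of 130 mm diameter, with a black ring (58 mm inner diameter) round the middle where the weight stands. Balance and valve may stand on either side
- pan (a joint): how far the sprung pan has sunk, in m: 0 empty, about 0.006 with the large weight on it, hard stop at 0.014; starts to sink at the least push, spring 800 N/m, well damped
- wheel_hub (a point): fixed point on the vertical axis of the damper valve's red handwheel, 96 mm above the bench, at mid-height of the wheel's rim (rim 110 mm over all and 10 mm thick). The wheel sits on a brass stem on an aluminium block 76 x 76 x 50 mm
- crank_grip (a point): middle of the black crank handle, on its own axis, 126 mm above the bench: an upright round handle, 18 mm diameter and 42 mm high (from 104 to 146 mm above the bench), that stands on the rim 50 mm from the wheel's axis and spins freely on its pin, so it can be carried round without turning the hand
- crank: the same crank handle; origin on its axis at its lower end, 104 mm above the bench
- valve (a joint): how far the valve is open, in rad, 6.283 a turn: 0 closed against its stop, growing as the wheel turns anticlockwise seen from above (clockwise closes). It starts between a third of a turn and nearly one full turn open, stays where it is left, and takes about 2 N at the crank handle to turn; at the stop it is solid. It can open well past two turns: there is no stop there
- weight_b: the middle check weight, leave alone: bright steel, 28 mm diameter, 52 mm high over its knob; origin at the centre of its underside
- weight_c: the small check weight, leave alone: bright steel, 22 mm diameter, 44 mm high over its knob; origin at the centre of its underside
- board: green circuit board with parts on it, 90 x 65 x 13 mm, lying flat, leave alone; origin under its centre
- flux_jar: small jar with a white cap, 48 mm diameter, 45 mm high, leave alone; origin under its centre
- driver: screwdriver with an orange handle lying on the bench, leave alone; origin at its middle, on the bench
- parts_tray: blue divided parts tray, 110 x 80 x 30 mm, leave alone; origin under its centre
- cleaner: bottle with a red cap, 56 mm diameter, 120 mm high, leave alone; origin under its centre

How it is judged:
By the outcome, as a careful person would: the job done as asked, in the order asked, and still so for the second after the job is handed in, while the arm keeps its last pose, push and grip.
It also fails if it takes over 72 s, if anything falls off the work surface, if the arm or the gripper's body presses on something with over 40 N, if the wrist force passes 120 N, or if a joint passes its speed limit or range.

## Working session

There is one attempt and no reset: what is moved stays moved. The work goes in short steps, Python scripts to look and compute and a tool call to move; the robot and the scene stay as the last step left them, time stands still between calls to the robot, and variables do not carry over. Pictures are saved under pics/ and viewed, and the job is handed in when it is done.

Besides the shell and the picture viewer there is one more tool, called after "Call:" as name(argument=value, ...) on one line, values as JSON. servo_tool: Moves the arm, as the interface text tells. Its arguments: {"type":"object","properties":{"increments":{"type":"string"},"grip_force":{"type":"number"}},"required":["increments"]}

```bash
mkdir -p pics; ls
python3 - <<'E'
from plant import ctrl
import cv2,json,numpy as np
s=ctrl.get_state(); print(s)
for n in ["scene","top","wrist"]:
    i=ctrl.camera_info(n); print(n,i)
    p,d=ctrl.read_camera(n)
    cv2.imwrite(f"pics/{n}0.png",p[:,:,::-1]); np.savez(f"{n}0.npz",p=p,d=d,K=i["camera_matrix"],D=i["D"],T=i["world_to_cam"])
E
```

```text
pics
{'time': 0.0, 'qpos': array([-1.40300390e+00,  2.87176949e-01,  1.57816961e+00, -1.91101219e-05,
        1.27860049e+00, -1.50003125e-01]), 'dq': array([-1.96878279e-05,  1.49785340e-03, -2.57839141e-04,  1.09450604e-03,
        8.97142105e-04,  9.23067562e-04]), 'joint_efforts': array([ 1.46029692e-03, -4.05971789e+01, -2.92630059e+01, -4.76533671e-05,
        5.76057384e-03, -1.23283730e-06]), 'eef_pos': array([ 0.21083636, -0.64057294,  0.24394362]), 'tcp_rot': array([ 9.87401167e-01,  1.58232582e-01, -1.96170462e-05, -1.17706692e-03]), 'contact_force': array([ 0.14697548,  0.53835896, -0.66294392]), 'wrist_torque': array([ 0.0381496 ,  0.02344814, -0.04295767]), 'opening': 1.0008053738335638}
scene {'camera_matrix': array([[444.52196908,   0.        , 310.81943906],
       [  0.        , 444.52196908, 233.10982828],
       [  0.        ,   0.        ,   1.        ]]), 'D': array([0.03061918, 0.        , 0.        , 0.        , 0.        ]), 'world_to_cam': array([[ 0.55650885,  0.83083272, -0.00385973, -0.36594477],
       [ 0.71612007, -0.4820171 , -0.50480844, -0.39305119]
[... 448 characters left out ...]

       [-0.97652453, -0.02211098, -0.2142684 ,  0.63762304],
       [ 0.21427018,  0.00231658, -0.97677169,  1.08993858],
       [ 0.        ,  0.        ,  0.        ,  1.        ]])}
wrist {'camera_matrix': array([[401.13525767,   0.        , 318.21435024],
       [  0.        , 401.13525767, 239.0061793 ],
       [  0.        ,   0.        ,   1.        ]]), 'D': array([0.01477372, 0.        , 0.        , 0.        , 0.        ]), 'world_to_cam': array([[ 0.31221144, -0.95000858, -0.00277745, -0.67403609],
       [-0.90457356, -0.29817046,  0.30469828, -0.03912493],
       [-0.29029414, -0.09261788, -0.95244488,  0.38065178],
       [ 0.        ,  0.        ,  0.        ,  1.        ]])}
```

View pics/top0.png

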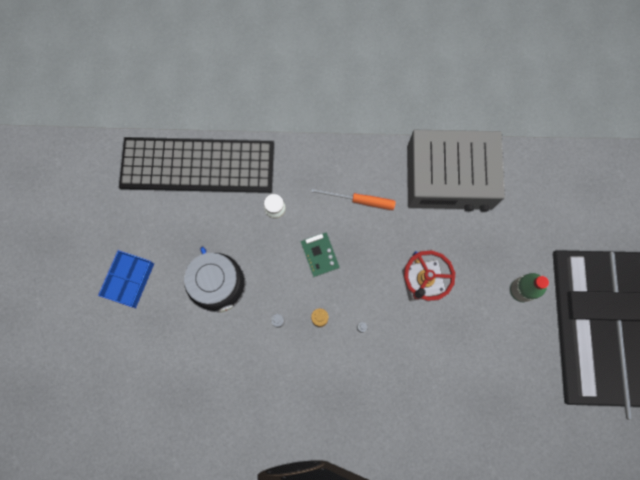

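View pics/scene0.png

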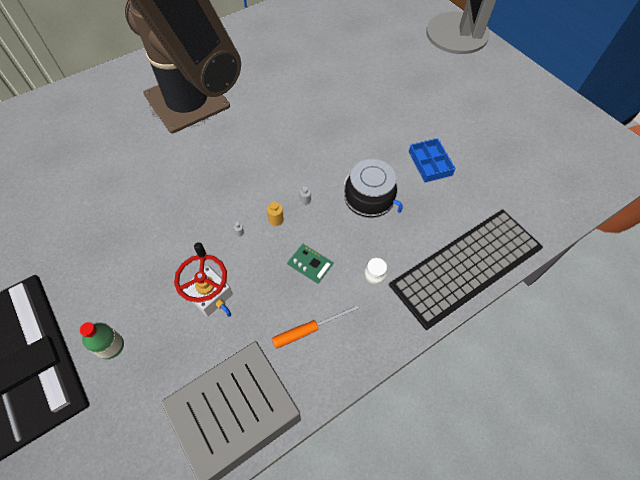

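View pics/wrist0.png

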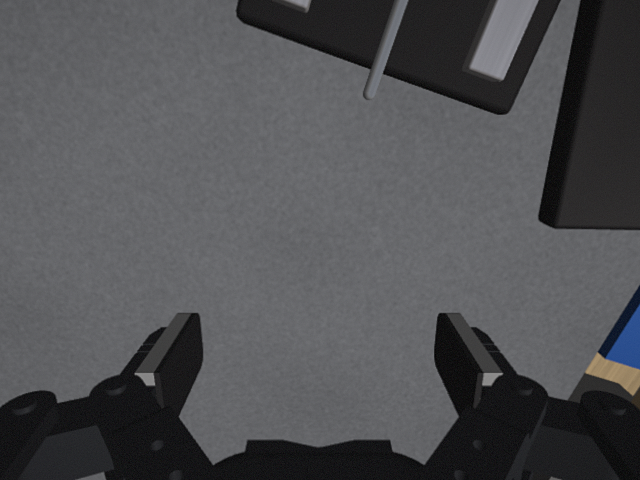

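The top view shows the brass weight at about (320,317), with the steel weights at (278,321) and (362,327). The pan is at (210,278), the wheel hub at (430,275) and the crank top at (419,293). Next I'll turn these into positions by casting rays from both cameras.

```bash
cat > h.py <<'E'
import numpy as np,cv2
def load(n): return dict(np.load(n+".npz"))
def ray(c,uv):
    p=cv2.undistortPoints(np.array([[uv]],float),c["K"],c["D"])[0,0]
    R=c["T"][:3,:3];t=c["T"][:3,3]
    return -R.T@t, R.T@np.array([p[0],p[1],1.])
def plane(c,uv,z):
    o,d=ray(c,uv); return o+d*(z-o[2])/d[2]
def pix(c,P):
    r,_=cv2.Rodrigues(c["T"][:3,:3]); return cv2.projectPoints(np.array([P],float),r,c["T"][:3,3],c["K"],c["D"])[0][0,0]
def tri(obs):
    A=np.zeros((3,3));b=np.zeros(3)
    for c,uv in obs:
        o,d=ray(c,uv);d=d/np.linalg.norm(d);M=np.eye(3)-np.outer(d,d);A+=M;b+=M@o
    return np.linalg.solve(A,b)
E
python3 - <<'E'
from h import *
for n in ["top0","scene0"]:
    c=load(n);im=c["p"];hsv=cv2.cvtColor(im,cv2.COLOR_RGB2HSV)
    print(n)
    for nm,lo,hi in [("red",(0,150,60),(6,255,255)),("brass",(12,120,80),(28,255,255)),("black",(0,0,0),(180,255,40)),("blue",(105,120,60),(125,255,255))]:
        m=cv2.inRange(hsv,lo,hi)
        cs,_=cv2.findContours(m,cv2.RETR_EXTERNAL,cv2.CHAIN_APPROX_NONE)
        for k in cs:
            a=cv2.contourArea(k)
            if a>25:
                print(nm,a,cv2.boundingRect(k),[np.round(x,1) for x in cv2.fitEllipse(k)] if len(k)>5 else "")
def crop(n,x,y,w,h,o,s):
    c=load(n); cv2.imwrite(o,cv2.resize(c["p"][y:y+h,x:x+w,::-1],None,fx=s,fy=s,interpolation=cv2.INTER_CUBIC))
crop("top0",180,230,300,120,"pics/t1.png",2.6)
crop("scene0",160,140,260,190,"pics/s1.png",3)
E
```

```text
top0
red 96.0 (536, 277, 12, 11) [array([541.4, 281.9]), array([10.7, 11.7]), np.float64(102.1)]
red 808.5 (405, 251, 49, 49) [array([429.1, 275. ]), array([45.1, 46.8]), np.float64(122.1)]
brass 182.0 (312, 309, 16, 17) [array([319.3, 317.1]), array([14.6, 16. ]), np.float64(4.3)]
brass 51.0 (418, 270, 7, 14) [array([421.1, 276.8]), array([ 6. , 12.5]), np.float64(12.5)]
black 783.5 (259, 462, 91, 18) [array([304.1, 472.5]), array([18. , 82.2]), np.float64(90.5)]
black 87.5 (567, 292, 7, 27) [array([569.7, 305.2]), array([ 4.1, 34.7]), np.float64(174.5)]
black 169.0 (192, 267, 51, 44) [array([212., 280.]), array([54.3, 59.2]), np.float64(99.6)]
black 244.5 (554, 252, 14, 151) [array([560.6, 329. ]), array([  2.4, 166.1]), np.float64(175.6)]
black 64.5 (421, 201, 35, 3) [array([439.2, 202. ]), array([ 2.1, 51.6]), np.float64(90.1)]
black 227.0 (120, 183, 100, 7) [array([155.4, 186.9]), array([  3.6, 113.1]), np.float64(91.6)]
blue 1851.0 (99, 251, 55, 57) [array([125.9, 279. ]), array([44.1, 58. ]), np.float64(28.7)]
scene0
red 157.0 (80, 322, 17, 15) [array([ 87.3, 329.4]), array([1
[... 1299 characters left out ...]
]), array([28.2, 53.3]), np.float64(145.5)]
black 902.5 (204, 53, 33, 39) [array([220.2,  72.5]), array([28.1, 41.2]), np.float64(33.0)]
black 120.5 (470, 0, 12, 23) [array([475. ,   6.7]), array([ 9.3, 24.6]), np.float64(6.1)]
black 2176.5 (153, 0, 68, 65) [array([189.6,  26.2]), array([39.2, 82. ]), np.float64(143.5)]
blue 43.0 (221, 304, 10, 13) [array([225.6, 309.6]), array([ 4.2, 15. ]), np.float64(143.8)]
blue 38.5 (393, 199, 10, 14) [array([397.3, 205.1]), array([ 7.2, 12.1]), np.float64(153.2)]
blue 1271.5 (409, 138, 47, 44) [array([431.3, 159.7]), array([36.1, 47.4]), np.float64(137.8)]
blue 11910.0 (487, 0, 153, 122) [array([582.5,  45.5]), array([106.9, 172.7]), np.float64(115.7)]
```

View pics/t1.png

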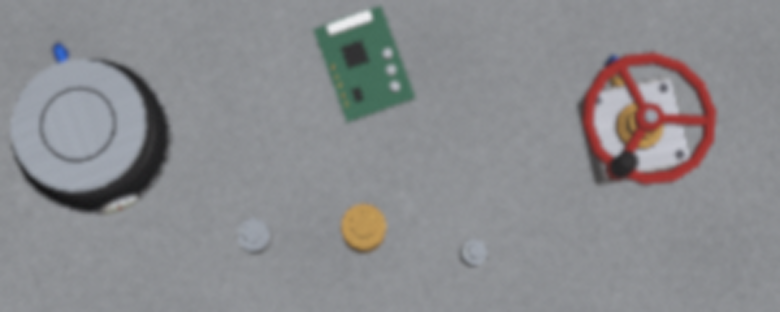

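View pics/s1.png

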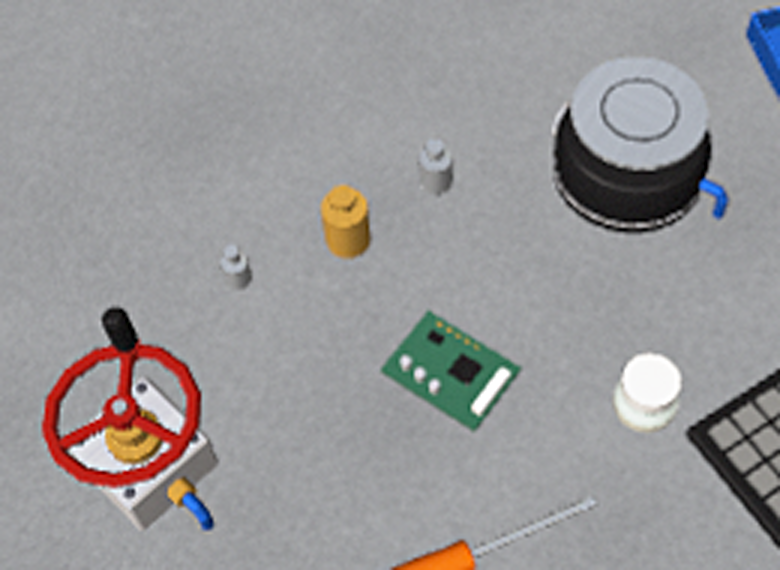

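Run:
```python
from h import *
t=load("top0");s=load("scene0")
def seg(c,x,y,w,h,f):
    m=np.zeros(c["p"].shape[:2],np.uint8); m[y:y+h,x:x+w]=f(c["p"][y:y+h,x:x+w]).astype(np.uint8)*255
    m=cv2.morphologyEx(m,cv2.MORPH_OPEN,np.ones((2,2)))
    k=max(cv2.findContours(m,cv2.RETR_EXTERNAL,cv2.CHAIN_APPROX_NONE)[0],key=cv2.contourArea)
    return cv2.fitEllipse(cv2.convexHull(k)),cv2.boundingRect(k)
# pan: bluish-gray brighter than bench
g=lambda p:(p[...,2].astype(int)-p[...,0]>8)&(p.mean(2)>125)&(p[...,2].astype(int)-p[...,0]<60)
for n,c,b in [("top",t,(175,240,75,75)),("scene",s,(335,150,70,60))]:
    e,r=seg(c,*b,g); print(n,e,r,plane(c,e[0],.085))
et=seg(t,175,240,75,75,g)[0][0];es=seg(s,335,150,70,60,g)[0][0]
print("pan tri",tri([(t,et),(s,es)]))
# hub & wheel
print("wheel", plane(t,(429.3,275.2),.1), plane(s,(200.3,278.),.1), tri([(t,(429.3,275.2)),(s,(200.3,278.))]))
# hub cap from crops
ht=(180+651/2.6,230+115/2.6);hs=(160+120/3,140+406/3)
print("hub",plane(t,ht,.1),plane(s,hs,.1),tri([(t,ht),(s,hs)]))
# crank top
def cr(c,b):
    x,y,w,h=b;m=c["p"][y:y+h,x:x+w].max(2)<60
    ys,xs=np.nonzero(m);return xs.mean()+x,ys.mean()+y,len(xs),xs.min()+x,xs.max()+x,ys.min()+y,ys.max()+y
a=cr(t,(411,285,18,16));b=cr(s,(190,238,20,22));print(a,b)
print("crank", plane(t,a[:2],.127),plane(s,b[:2],.125),tri([(t,a[:2]),(s,b[:2])]))
# brass weight: bounding contour of cylinder
wt=(319.3,317.1)
print("weight", plane(t,wt,.055), plane(s,(274.8,213.5),.03),tri([(t,wt),(s,(274.8,213.5))]))
for nm,p,q in [("b",(180+254/2.6,230+236/2.6),(160+435/3,140+168/3)),("c",(180+474/2.6,230+252/2.6),(160+236/3,140+268/3))]:
    print(nm,plane(t,p,.035),plane(s,q,.022))
```

```text
top ((210.46568298339844, 278.48406982421875), (50.234291076660156, 51.99321746826172), 60.563255310058594) (185, 253, 52, 51) [0.5716686  0.23300381 0.085     ]
scene ((373.75531005859375, 177.54641723632812), (36.19575500488281, 45.35647964477539), 97.53942108154297) (352, 160, 45, 36) [0.58011357 0.23410652 0.085     ]
pan tri [0.57432411 0.23713587 0.07556539]
wheel [ 0.58656526 -0.22982932  0.1       ] [ 0.59321495 -0.23121432  0.1       ] [ 0.58827733 -0.23132346  0.09100313]
hub [ 0.58868836 -0.23215275  0.1       ] [ 0.58742015 -0.229001    0.1       ] [ 0.58851902 -0.23029205  0.10294624]
(np.float64(419.0), np.float64(293.0740740740741), 54, np.int64(415), np.int64(423), np.int64(289), np.int64(297)) (np.float64(199.55045871559633), np.float64(249.40366972477065), 109, np.int64(194), np.int64(205), np.int64(243), np.int64(256))
crank [ 0.54428711 -0.20252083  0.127     ] [ 0.54710123 -0.20378736  0.125     ] [ 0.545055   -0.20355149  0.12160423]
weight [ 4.97635669e-01 -2.83770319e-04  5.50000000e-02] [ 0.50233365 -0.00146365  0.03      ] [ 5.00274845e-01 -3.36563854e-04  2.64351663e-02]
b [0.48952932 0.09058931 0.035     ] [0.49535396 0.091139   0.022     ]
c [ 0.48029688 -0.09456399  0.035     ] [ 0.48774352 -0.09500014  0.022     ]
```

Call:
servo_tool(increments="0 0 -0.12 2.37 -2.59 0 8; 0 0 -0.24 4.74 -5.18 0 8; 0 0 -0.36 7.11 -7.77 0 8; 0 0 -0.48 9.48 -10.36 0 8; 0 0 -0.60 11.85 -12.95 0 8; 0 0 -0.72 14.22 -15.54 0 8; 0 0 -0.84 16.59 -18.13 0 8; 0 0 -0.96 18.96 -20.72 0 8; 0 0 -1.08 21.33 -23.31 0 7.5; 0 0 -1.20 23.7 -25.9 0 7")

```text
time: 0.98
eef_pos: [0.3554, -0.3193, 0.245]
tcp_rot: [0.724, 0.69, 0.0, -0.0]
contact_force: [0.9, 0.3, 0.5]
opening: 0.823
```

```bash
cat > go.py <<'E'
import sys
import numpy as np
from scipy.spatial.transform import Rotation as Rn
from plant import ctrl
s=ctrl.get_state();R=Rn.from_quat(s["tcp_rot"]);p=s["eef_pos"]
print("t",s["time"],"p",p.round(4),"F",s["contact_force"].round(2),"open",round(s["opening"],3),"q",s["qpos"].round(2))
if len(sys.argv)>3:
    g=np.array([float(a) for a in sys.argv[1:4]]); h=float(sys.argv[4]) if len(sys.argv)>4 else 90
    h=np.radians(h);Rt=Rn.from_matrix(np.array([[np.cos(h),np.sin(h),0],[np.sin(h),-np.cos(h),0],[0,0,-1]]))
    print("d cm",(R.inv().apply(g-p)*100).round(2),"rot",(R.inv()*Rt).as_rotvec().round(4))
E
python3 go.py 0.495 -0.001 0.20
```

```text
t 0.9833 p [ 0.3554 -0.3193  0.245 ] F [0.89 0.31 0.46] open 0.823 q [-0.94 -0.16  2.05  0.    1.26 -0.9 ]
d cm [32.45 12.44  4.51] rot [-0.0001 -0.0003 -0.0475]
```

Call:
servo_tool(increments="0 0 -0.0475 3.3 1.3 0.45 7; 0 0 -0.0475 6.6 2.6 0.9 7; 0 0 -0.0475 9.8 3.9 1.35 7; 0 0 -0.0475 13.0 5.2 1.8 7; 0 0 -0.0475 16.3 6.5 2.25 7; 0 0 -0.0475 19.5 7.8 2.7 7; 0 0 -0.0475 22.8 9.1 3.15 7; 0 0 -0.0475 26 10.4 3.6 7; 0 0 -0.0475 29.3 11.7 4.1 7; 0 0 -0.0475 32.5 12.9 4.5 7")

```text
time: 1.82
eef_pos: [0.5014, -0.0014, 0.1998]
tcp_rot: [0.709, 0.705, -0.0, -0.0]
contact_force: [0.5, -0.6, -1.1]
opening: 0.821
```

Call:
servo_tool(increments="0 0 0 0 0 0 6.5; 0 0 0 0 0 0 6.5; 0 0 0 0 0 0 6.5")

```text
time: 2.07
eef_pos: [0.5009, -0.0034, 0.2001]
tcp_rot: [0.709, 0.705, -0.0, -0.0]
contact_force: [-0.2, 0.3, 0.3]
opening: 0.76
```

```bash
cat > cam.py <<'E'
import sys,cv2,numpy as np
from plant import ctrl
def grab(n,tag):
    i=ctrl.camera_info(n);p,d=ctrl.read_camera(n)
    cv2.imwrite(f"pics/{tag}.png",p[:,:,::-1]);np.savez(tag+".npz",p=p,d=d,K=i["camera_matrix"],D=i["D"],T=i["world_to_cam"])
if __name__=="__main__": grab(sys.argv[1],sys.argv[2])
E
python3 go.py 0.5 -0.001 0.20; python3 cam.py wrist w1
```

```text
t 2.0667 p [ 0.5009 -0.0034  0.2001] F [-0.25  0.3   0.26] open 0.76 q [-0.21 -0.06  2.04 -0.    1.16 -0.2 ]
d cm [ 0.24 -0.09  0.01] rot [-0.0007  0.0003 -0.0048]
```

View pics/w1.png

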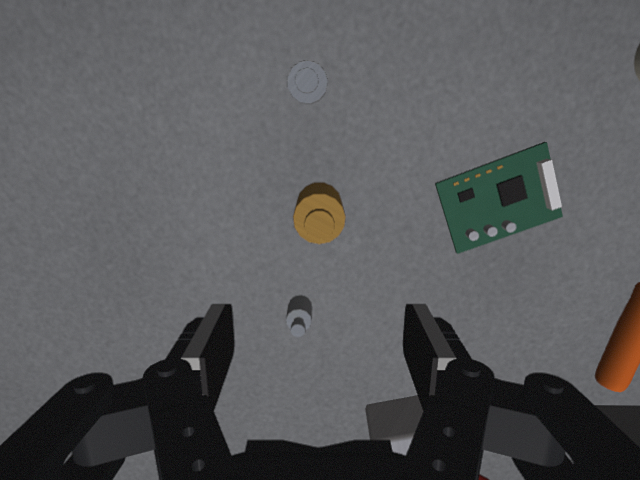

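The brass top face is at about (319,218), with its knob at (320,222). The small steel weight is at (298,320) and the middle one at (307,82).

Run:
```python
from h import *
c=load("w1");hsv=cv2.cvtColor(c["p"],cv2.COLOR_RGB2HSV)
m=cv2.inRange(hsv,(12,100,100),(28,255,255)); m[:,:250]=0;m[:,400:]=0
k=max(cv2.findContours(m,0,1)[0],key=cv2.contourArea);e=cv2.fitEllipse(cv2.convexHull(k));print(e,cv2.boundingRect(k),plane(c,e[0],.05))
m=cv2.inRange(hsv,(12,100,20),(28,255,255)); m[:,:250]=0;m[:,400:]=0
k=max(cv2.findContours(m,0,1)[0],key=cv2.contourArea);x,y,w,h=cv2.boundingRect(k);print(x,y,w,h)
for P in [(320,193),(320,244)]: print(plane(c,P,.05))
print("knob",plane(c,(320,224),.066)); print(plane(c,(x+w/2,y),0))
from scipy.spatial.transform import Rotation as R
```

```text
((318.7240295410156, 218.2105712890625), (49.570919036865234, 51.46416473388672), 83.38275146484375) (293, 194, 52, 50) [0.50155869 0.00104023 0.05      ]
293 183 52 61
[0.5025412  0.01933862 0.05      ]
[ 0.50240157 -0.01845614  0.05      ]
knob [0.50242942 0.0011903  0.066     ]
[0.50185252 0.01779034 0.        ]
```

Call:
servo_tool(increments="0 0 -0.005 0.2 0 2.8 6; 0 0 -0.005 0.4 0 5.6 6; 0 0 -0.005 0.4 0 8.4 6; 0 0 -0.005 0.4 0 11.2 6; 0 0 -0.005 0.4 0 13.6 6; 0 0 -0.005 0.4 0 15.4 6; 0 0 -0.005 0.4 0 16.6 6; 0 0 -0.005 0.4 0 17.2 6; 0 0 -0.005 0.4 0 17.2 6")

```text
time: 2.87
eef_pos: [0.5005, -0.0001, 0.0275]
tcp_rot: [0.708, 0.706, -0.001, -0.001]
contact_force: [-0.5, -0.2, -0.8]
opening: 0.704
```

```bash
python3 go.py 0.501 0.0005 0.028; python3 cam.py wrist w2
```

```text
t 2.8667 p [ 5.005e-01 -1.000e-04  2.750e-02] F [-0.5  -0.2  -0.84] open 0.704 q [-0.2   0.21  2.13 -0.    0.81 -0.2 ]
d cm [ 0.06  0.05 -0.05] rot [-0.0019 -0.0003 -0.002 ]
```

View pics/w2.png

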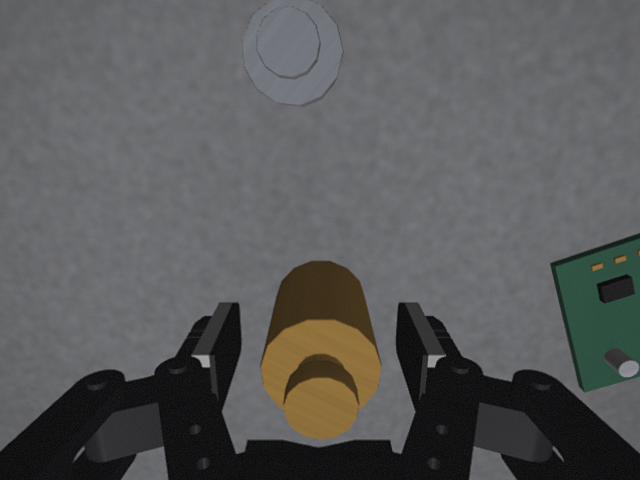

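The weight sits between the pads, with its top-face centre near (321,372). I'll check its lateral position against the TCP.

Run:
```python
from h import *
c=load("w2")
for u in [(262,368),(381,368),(321,320)]: print(plane(c,u,.05))
print(pix(c,(.5005,.0,.05)),pix(c,(.5005,.019,.05)),pix(c,(.5005,.019,.0)),)
```

```text
[0.48368425 0.00206791 0.05      ]
[0.52038891 0.00205633 0.05      ]
[0.50189521 0.01863589 0.05      ]
[316.51323492 373.66521205] [316.28662775 318.90562693] [317.15474062 259.4038306 ]
```

Call:
servo_tool(increments="0 0 0 0 0.1 0 4.4; 0 0 0 0 0.1 0 3.4; 0 0 0 0 0.1 0 3; 0 0 0 0 0.1 0 3; 0 0 0 0 0.1 0 3; 0 0 0 0 0.1 0 3", grip_force=50)

```text
time: 3.42
eef_pos: [0.5028, 0.0003, 0.0301]
tcp_rot: [0.707, 0.707, -0.0, 0.001]
contact_force: [-2.9, -1.0, 5.0]
opening: 0.433
```

Call:
servo_tool(increments="0 0 0 0 0 -0.5 3; 0 0 0 0 0 -1.5 3; 0 0 0 0 0 -3.5 3; 0 0 0 0 0 -6 3; 0 0 0 0 0 -9 3; 0 0 0 0 0 -12 3; 0 0 0 0 0 -14.5 3; 0 0 0 0 0 -16.2 3; 0 0 0 0 0 -17 3; 0 0 0 0 0 -17 3")

```text
time: 4.25
eef_pos: [0.5032, 0.0006, 0.2009]
tcp_rot: [0.707, 0.707, 0.001, 0.002]
contact_force: [0.4, 0.3, -5.6]
opening: 0.432
```

```bash
python3 go.py 0.573 0.15 0.2; python3 cam.py wrist w3
```

```text
t 4.25 p [0.5032 0.0006 0.2009] F [ 0.35  0.34 -5.59] open 0.432 q [-0.2  -0.06  2.04  0.    1.16 -0.2 ]
d cm [14.94  6.97  0.11] rot [ 0.005   0.0009 -0.0002]
```

View pics/w3.png

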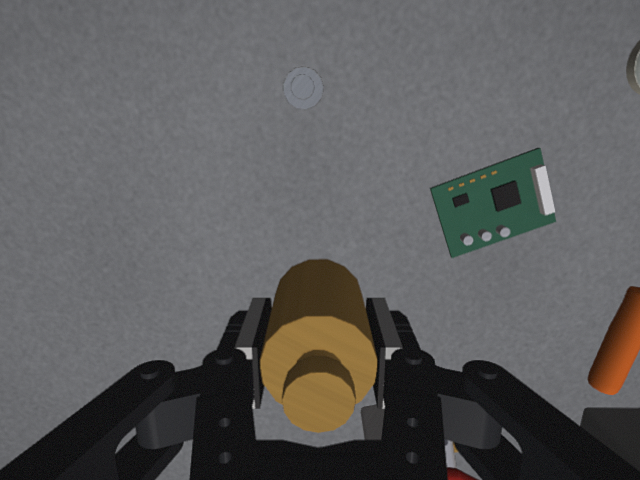

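The weight is held upright between the pads, with its top face at about (319,360). Next I'll move towards the balance.

Call:
servo_tool(increments="0 0 0 1.2 0.5 0 3; 0 0 0 3.2 1.5 0 3; 0 0 0 5.7 2.7 0 3; 0 0 0 8.2 3.9 0 3; 0 0 0 10.7 5.1 0 3; 0 0 0 12.8 6.1 0 3; 0 0 0 14.3 6.8 0 3; 0 0 0 14.9 7.0 0 3; 0 0 0 14.9 7.0 0 3; 0 0 0 14.9 7.0 0 3")

```text
time: 5.13
eef_pos: [0.5711, 0.1492, 0.1964]
tcp_rot: [0.707, 0.707, -0.002, -0.001]
contact_force: [-0.1, 0.6, -5.4]
opening: 0.428
```

```bash
python3 go.py 0.573 0.235 0.2; python3 cam.py wrist w4
```

```text
t 5.1333 p [0.5711 0.1492 0.1964] F [-0.1   0.56 -5.41] open 0.428 q [ 0.08  0.15  1.83 -0.    1.17  0.08]
d cm [ 8.58  0.19 -0.37] rot [-0.0037  0.001   0.0001]
```

View pics/w4.png

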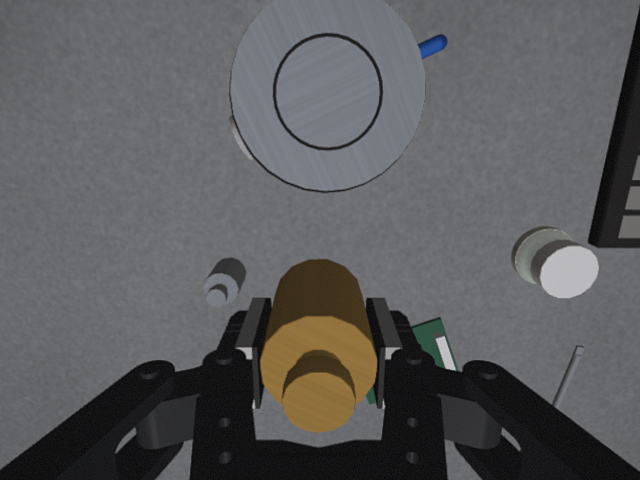

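The pan fills the upper part of the picture. The black ring is centred at about (328,92), and the held weight is at (319,360).

Run:
```python
from h import *
c=load("w4");g=c["p"].max(2)
m=(g<75).astype(np.uint8)*255; m[:25]=0;m[160:]=0;m[:,:262]=0;m[:,395:]=0
ks=cv2.findContours(m,0,1)[0];k=max(ks,key=lambda k:cv2.boundingRect(k)[2])
e=cv2.fitEllipse(k);print(e)
pts=np.array([plane(c,p,.085)[:2] for p in k[:,0,:]])
A=np.c_[2*pts,np.ones(len(pts))];s=np.linalg.lstsq(A,(pts**2).sum(1),rcond=None)[0]
print("ring",s[:2],"r",np.sqrt(s[2]+s[0]**2+s[1]**2))
# weight in tool: project rows of cyl top at z
zt=.1964-.030+.05
for u in [(262,360),(377,360),(319,316)]: print(plane(c,u,zt))
print(plane(c,(319,260),zt-.05))
```

```text
((327.3400573730469, 91.18418884277344), (108.93470001220703, 116.19729614257812), 3.6446542739868164)
ring [0.57621797 0.2359687 ] r 0.030527839067245106
[0.55405001 0.15249446 0.2164    ]
[0.59011111 0.1525984  0.2164    ]
[0.57193136 0.16795258 0.2164    ]
[0.57180386 0.16707489 0.1664    ]
```

Call:
servo_tool(increments="0 0 0 0.8 0.1 0 3; 0 0 0 2.2 0.2 0.5 3; 0 0 0 4 0.3 1.2 3; 0 0 0 5.8 0.4 2.2 3; 0 0 0 7.3 0.4 3.2 3; 0 0 0 8.3 0.4 4.2 3; 0 0 0 8.7 0.4 5 3; 0 0 0 8.7 0.4 5.5 3; 0 0 0 8.7 0.4 5.5 3; 0 0 0 8.7 0.4 5.5 3")

```text
time: 6.02
eef_pos: [0.5762, 0.236, 0.1428]
tcp_rot: [0.707, 0.707, -0.001, -0.0]
contact_force: [-0.0, -0.0, -4.3]
opening: 0.431
```

```bash
python3 go.py 0.5755 0.236 0.12; python3 cam.py wrist w5
```

```text
t 6.0167 p [0.5762 0.236  0.1428] F [-0.   -0.03 -4.34] open 0.431 q [ 0.23  0.27  1.79 -0.    1.08  0.23]
d cm [ 0.   -0.07  2.28] rot [-0.0009  0.0006 -0.001 ]
```

View pics/w5.png

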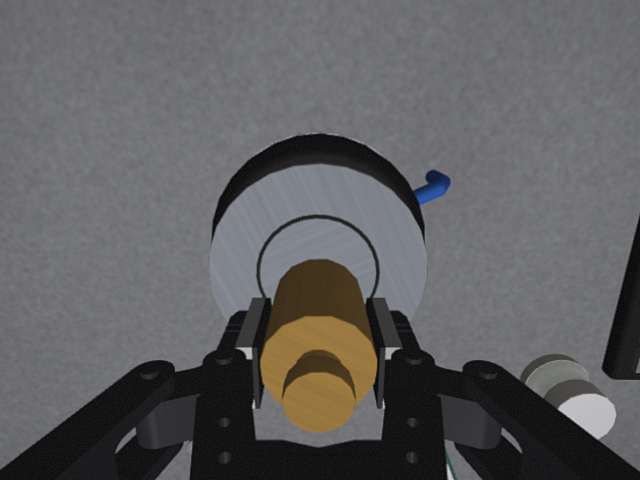

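The ring, centred at column 318, lines up with the weight at column 319. Now I'll lower it slowly.

Call:
servo_tool(increments="0 0 0 0 0 0.4 3; 0 0 0 0 0 0.9 3; 0 0 0 0 0 1.4 3; 0 0 0 0 0 1.8 3; 0 0 0 0 0 2.1 3; 0 0 0 0 0 2.3 3; 0 0 0 0 0 2.4 3; 0 0 0 0 0 2.4 3; 0 0 0 0 0 2.4 3")

```text
time: 6.82
eef_pos: [0.5764, 0.2366, 0.1194]
tcp_rot: [0.707, 0.707, 0.0, 0.0]
contact_force: [-0.3, 0.2, -3.8]
opening: 0.428
```

Call:
servo_tool(increments="0 0 0 0 0 0.1 3; 0 0 0 0 0 0.2 3; 0 0 0 0 0 0.3 3; 0 0 0 0 0 0.4 3; 0 0 0 0 0 0.4 3; 0 0 0 0 0 0.4 3")

```text
time: 7.32
eef_pos: [0.5763, 0.2366, 0.1152]
tcp_rot: [0.707, 0.707, -0.0, -0.0]
contact_force: [-0.5, -0.5, -4.2]
opening: 0.433
```

Call:
servo_tool(increments="0 0 0 0 0 0.1 3; 0 0 0 0 0 0.2 3; 0 0 0 0 0 0.3 3; 0 0 0 0 0 0.3 3; 0 0 0 0 0 0.3 3")

```text
time: 7.73
eef_pos: [0.5764, 0.2366, 0.1126]
tcp_rot: [0.707, 0.707, 0.0, 0.0]
contact_force: [-1.4, 0.5, -2.3]
opening: 0.431
```

Call:
servo_tool(increments="0 0 0 0 0 0.1 3; 0 0 0 0 0 0.2 3; 0 0 0 0 0 0.2 3; 0 0 0 0 0 0.2 3")

```text
time: 8.07
eef_pos: [0.5765, 0.2366, 0.1106]
tcp_rot: [0.707, 0.707, 0.0, 0.0]
contact_force: [-1.5, 0.3, -0.0]
opening: 0.43
```

Call:
servo_tool(increments="0 0 0 0 0 0.05 3.4; 0 0 0 0 0 0.05 3.6; 0 0 0 0 0 0.05 3.8; 0 0 0 0 0 0.05 4; 0 0 0 0 0 0.05 4.4; 0 0 0 0 0 0.05 4.8; 0 0 0 0 0 0.05 5.4; 0 0 0 0 0 0.05 6; 0 0 0 0 0 0.05 6", grip_force=20)

```text
time: 8.82
eef_pos: [0.5764, 0.2366, 0.1099]
tcp_rot: [0.707, 0.707, 0.0, 0.0]
contact_force: [0.3, 0.3, -0.2]
opening: 0.705
```

```bash
python3 go.py; python3 cam.py wrist w6
```

```text
t 8.8167 p [0.5764 0.2366 0.1099] F [ 0.25  0.27 -0.2 ] open 0.705 q [0.23 0.31 1.8  0.   1.02 0.23]
```

View pics/w6.png

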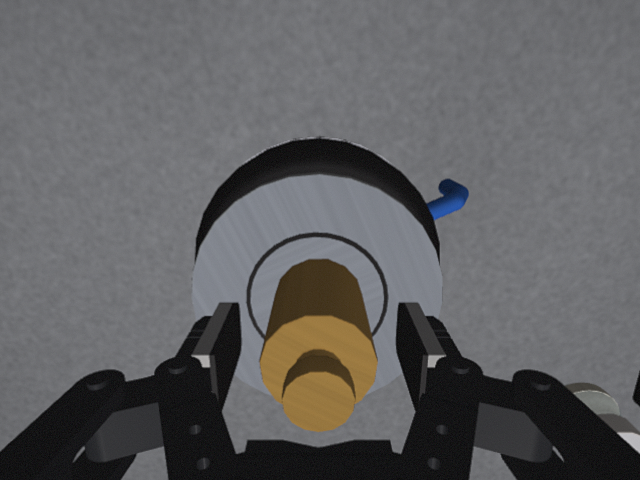

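The weight stands upright and free inside the ring. Ring centre is near column 317 and the weight's top face is at (318,360). I'll retract straight up and then cross to the valve.

Call:
servo_tool(increments="0 0 0 0 0 -0.5 6; 0 0 0 0 0 -2 6; 0 0 0 0 0 -4.5 6; 0 0 0 0 0 -7.5 6; 0 0 0 0 0 -10.5 6; 0 0 0 0 0 -13.5 6; 0 0 0 -2 0 -15 6; 0 0 0 -5 0 -16 6; 0 0 0 -8.5 0 -16 6; 0 0 0 -12 0 -16 6")

```text
time: 9.7
eef_pos: [0.5766, 0.1159, 0.272]
tcp_rot: [0.707, 0.708, 0.001, 0.001]
contact_force: [0.7, -0.9, -0.9]
opening: 0.7
```

Call:
servo_tool(increments="0 0 0 -3.5 0 0 6; 0 0 0 -7 0 0 6; 0 0 0 -10.5 0 0 6; 0 0 0 -14 0 0 6; 0 0 0 -17.5 0 0 6; 0 0 0 -21 0 0 6; 0 0 0 -24.5 0 0 6; 0 0 0 -28 0 0 6; 0 0 0 -31 0 0 6; 0 0 0 -33 0 0 6")

```text
time: 10.53
eef_pos: [0.5757, -0.2164, 0.2703]
tcp_rot: [0.708, 0.706, -0.0, 0.001]
contact_force: [0.9, -0.1, 0.6]
opening: 0.7
```

```bash
python3 go.py 0.57 -0.22 0.27; python3 cam.py wrist w7;  python3 cam.py top top1; python3 cam.py scene scene1
```

```text
t 10.5333 p [ 0.5757 -0.2164  0.2703] F [ 0.9  -0.08  0.57] open 0.7 q [-0.52  0.14  1.71 -0.    1.3  -0.52]
d cm [-0.36 -0.57  0.03] rot [ 0.0004  0.001  -0.0027]
```

View pics/w7.png

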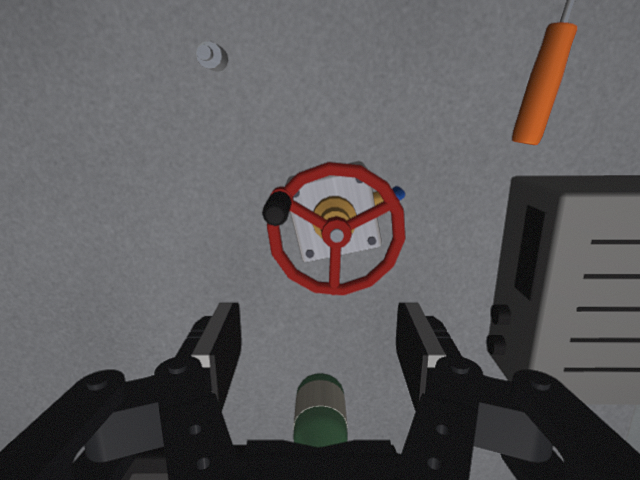

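View pics/scene1.png

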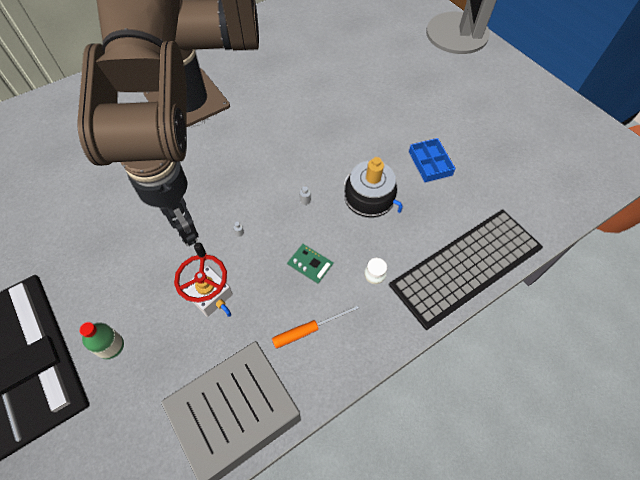

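The wheel is centred at about (337,230) and the crank top is at about (279,203). The scene view shows the weight standing inside the ring. Next I'll refine the hub and crank positions and check clearances.

Run:
```python
from h import *
c=load("w7");hsv=cv2.cvtColor(c["p"],cv2.COLOR_RGB2HSV)
m=cv2.inRange(hsv,(0,150,60),(6,255,255))|cv2.inRange(hsv,(175,150,60),(180,255,255)); m[:140]=0;m[310:]=0
k=max(cv2.findContours(m,0,1)[0],key=cv2.contourArea)
hull=cv2.convexHull(k)[:,0,:]
for z in (.096,.1):
    pts=np.array([plane(c,p.astype(float),z)[:2] for p in hull])
    A=np.c_[2*pts,np.ones(len(pts))]
    for it in range(3):
        s=np.linalg.lstsq(A,(pts**2).sum(1),rcond=None)[0];r=np.sqrt(s[2]+s[0]**2+s[1]**2)
        d=np.abs(np.hypot(*(pts-s[:2]).T)-r);pts=pts[d<.003];A=A[d<.003]
    print(z,"wheel",s[:2],r,len(pts))
print("hub cap",plane(c,(337,236),.101))
g=(c["p"].max(2)<60).astype(np.uint8);
ys,xs=np.nonzero(g[180:235,255:300]);print("crank blob",xs.min()+255,xs.max()+255,ys.min()+180,ys.max()+180,xs.mean()+255,ys.mean()+180)
print("crank mid",plane(c,(xs.mean()+255,ys.mean()+180),.126))
t=load("top1")
print("cleaner cap",plane(load("top0"),(541.4,281.9),.12)); print("box near",plane(load("top0"),(415,205),.0),plane(load("top0"),(415,205),.1))
d=t["d"];print("box depth pts")
for u in [(430,160),(430,195),(460,180)]:
    z=d[u[1],u[0]]; o,r=ray(t,u); r=r/ (t["T"][:3,:3]@r)[2]; print((o+r*z).round(3))
cv2.imwrite("pics/c7.png",cv2.resize(c["p"][140:310,240:430,::-1],None,fx=4,fy=4,interpolation=cv2.INTER_CUBIC)[:600,:800])
```

```text
0.096 wheel [ 0.59002194 -0.22950636] 0.054012936964938286 40
0.1 wheel [ 0.58984247 -0.22830407] 0.05329924053149775 40
hub cap [ 0.59070582 -0.23148254  0.101     ]
crank blob 262 290 187 225 276.61476510067115 207.91006711409395
crank mid [ 0.54721652 -0.20306285  0.126     ]
cleaner cap [ 0.5743941  -0.45468822  0.12      ]
box near [ 0.77207821 -0.22020606  0.        ] [ 0.74022685 -0.20219406  0.1       ]
box depth pts
[ 0.849 -0.239  0.089]
[ 0.767 -0.237  0.09 ]
[ 0.801 -0.303  0.095]
```

View pics/c7.png

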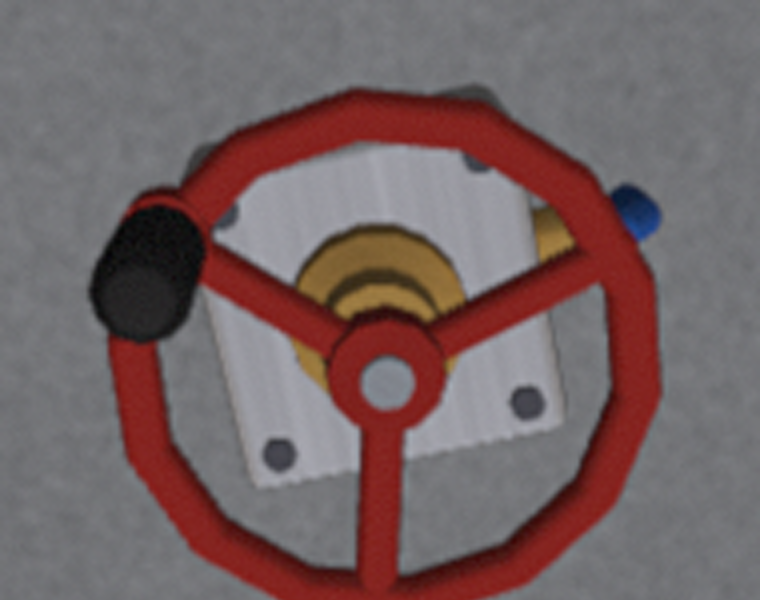

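Call:
servo_tool(increments="0 0 -0.003 0.5 -1 0.5 5; 0 0 -0.003 1 -2.2 2 5; 0 0 -0.003 1.3 -2.9 4.5 5; 0 0 -0.003 1.3 -2.9 7 5; 0 0 -0.003 1.3 -2.9 8.5 5; 0 0 -0.003 1.3 -2.9 9.5 5; 0 0 -0.003 1.3 -2.9 9.5 5; 0 0 -0.003 1.3 -2.9 9.5 5", grip_force=40)

```text
time: 11.35
eef_pos: [0.5474, -0.1997, 0.1751]
tcp_rot: [0.706, 0.708, 0.0, -0.0]
contact_force: [0.9, -0.2, 0.9]
opening: 0.583
```

```bash
python3 go.py 0.547 -0.203 0.124; python3 cam.py wrist w8
```

```text
t 11.35 p [ 0.5474 -0.1997  0.1751] F [ 0.9  -0.21  0.86] open 0.583 q [-0.52  0.15  1.87  0.    1.12 -0.53]
d cm [-0.34 -0.04  5.11] rot [-0.     -0.0002  0.0035]
```

View pics/w8.png

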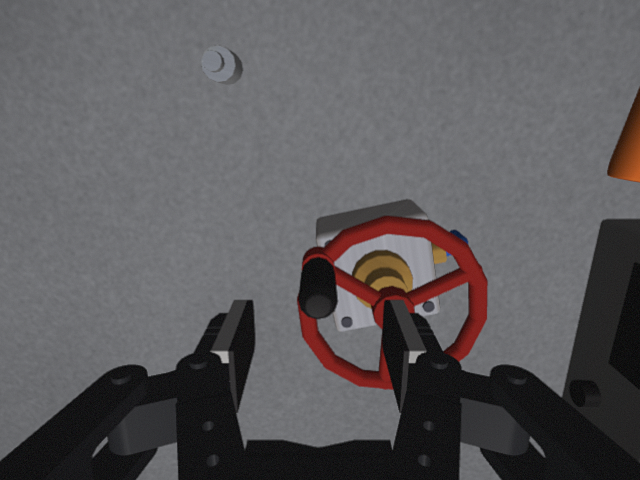

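The crank top is at about (318,302), midway between the pads.

Run:
```python
from h import *
c=load("w8")
print(plane(c,(318,302),.146),plane(c,(317,255),.104))
p=c["p"].astype(int);r=(p.max(2)<55);r[:240]=0;r[322:]=0;r[:,:292]=0;r[:,345:]=0
ys,xs=np.nonzero(r);print(xs.min(),xs.max(),ys.min(),ys.max(),plane(c,(xs.mean(),ys.mean()),.126))
print(pix(c,(.5474,-.1997,.146)),pix(c,(.5474,-.203,.146)))
```

```text
[ 0.54773039 -0.2008794   0.146     ] [ 0.54713026 -0.19445865  0.104     ]
298 344 241 318 [ 0.54735824 -0.20301874  0.126     ]
[317.2457703  299.53185599] [317.22654259 306.40597216]
```

Call:
servo_tool(increments="0 0 0 -0.25 0 1 5; 0 0 0 -0.25 0 2.5 5; 0 0 0 -0.25 0 4 5; 0 0 0 -0.25 0 4.8 5; 0 0 0 -0.25 0 5.1 5; 0 0 0 -0.25 0 5.1 4; 0 0 0 -0.25 0 5.1 3; 0 0 0 -0.25 0 5.1 2; 0 0 0 -0.25 0 5.1 1; 0 0 0 -0.25 0 5.1 1")

```text
time: 12.23
eef_pos: [0.5473, -0.2031, 0.1251]
tcp_rot: [0.706, 0.708, -0.0, 0.0]
contact_force: [-2.7, 0.2, 4.6]
opening: 0.194
```

Call:
servo_tool(increments="0 0 0 0 0 0 1; 0 0 0 0 0 0 1; 0 0 0 0 0 0 1")

```text
time: 12.48
eef_pos: [0.5473, -0.2031, 0.1251]
tcp_rot: [0.706, 0.708, -0.0, 0.0]
contact_force: [-3.0, 0.5, 5.3]
opening: 0.2
```

```bash
python3 go.py 0.547 -0.203 0.124; python3 cam.py wrist w9
```

```text
t 12.4833 p [ 0.5473 -0.2031  0.1251] F [-3.02  0.47  5.31] open 0.2 q [-0.53  0.22  1.9  -0.    1.03 -0.53]
d cm [ 0.01 -0.03  0.11] rot [0.0004 0.0006 0.0026]
```

View pics/w9.png

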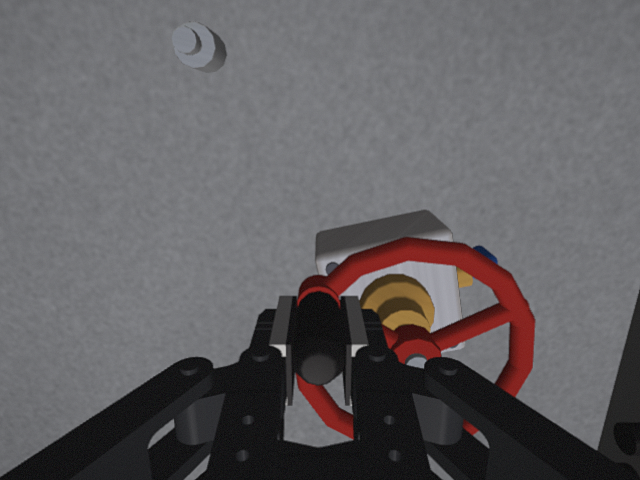

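The handle is gripped between the pads, with its top at about (319,365). Next I'll work out circle waypoints in the tool axes.

```bash
cat > circ.py <<'E'
import sys,numpy as np
# from angle a to b (deg) in n rows; tool x=+y, tool y=+x
a,b,n=float(sys.argv[1]),float(sys.argv[2]),int(sys.argv[3])
r=5.0
for k in range(1,n+1):
    t=np.radians(a+(b-a)*k/n);s=np.radians(a)
    print(f"0 0 0 {r*(np.sin(t)-np.sin(s)):.2f} {r*(np.cos(t)-np.cos(s)):.2f} 0 1",end="; ")
print()
E
python3 circ.py 147.5 47.5 10
```

```text
0 0 0 0.69 0.53 0 1; 0 0 0 1.28 1.17 0 1; 0 0 0 1.75 1.91 0 1; 0 0 0 2.08 2.71 0 1; 0 0 0 2.27 3.56 0 1; 0 0 0 2.31 4.44 0 1; 0 0 0 2.19 5.30 0 1; 0 0 0 1.93 6.13 0 1; 0 0 0 1.53 6.90 0 1; 0 0 0 1.00 7.59 0 1;
```

Call:
servo_tool(increments="0 0 0 0.69 0.53 0 1; 0 0 0 1.28 1.17 0 1; 0 0 0 1.75 1.91 0 1; 0 0 0 2.08 2.71 0 1; 0 0 0 2.27 3.56 0 1; 0 0 0 2.31 4.44 0 1; 0 0 0 2.19 5.30 0 1; 0 0 0 1.93 6.13 0 1; 0 0 0 1.53 6.90 0 1; 0 0 0 1.00 7.59 0 1")

```text
time: 13.37
eef_pos: [0.6239, -0.1931, 0.1251]
tcp_rot: [0.706, 0.708, -0.0, 0.001]
contact_force: [-3.9, 0.1, 6.9]
opening: 0.196
```

Call:
servo_tool(increments="0 0 0 0 0 0 1; 0 0 0 0 0 0 1")

```text
time: 13.53
eef_pos: [0.6246, -0.1938, 0.1251]
tcp_rot: [0.706, 0.708, 0.001, 0.002]
contact_force: [1.5, -1.1, 4.2]
opening: 0.198
```

```bash
cat > ang.py <<'E'
import numpy as np
from plant import ctrl
s=ctrl.get_state();p=s["eef_pos"];d=p[:2]-np.array([.5895,-.230])
print("t",round(s["time"],2),"p",p.round(4),"ang",np.degrees(np.arctan2(d[1],d[0])).round(2),"r",np.hypot(*d).round(4),"F",s["contact_force"].round(1),"M",s["wrist_torque"].round(2),"op",round(s["opening"],3))
E
python3 ang.py; python3 circ.py 47.5 27.5 4
```

```text
t 13.53 p [ 0.6246 -0.1938  0.1251] ang 45.87 r 0.0504 F [ 1.5 -1.1  4.2] M [-0.23 -0.12 -0.05] op 0.198
0 0 0 -0.31 0.31 0 1; 0 0 0 -0.64 0.59 0 1; 0 0 0 -1.00 0.84 0 1; 0 0 0 -1.38 1.06 0 1;
```

Call:
servo_tool(increments="0 0 0 -0.31 0.31 0 1; 0 0 0 -0.64 0.59 0 1; 0 0 0 -1.00 0.84 0 1; 0 0 0 -1.38 1.06 0 1")

```text
time: 13.87
eef_pos: [0.6338, -0.2059, 0.1251]
tcp_rot: [0.706, 0.708, 0.0, -0.0]
contact_force: [-2.3, 1.4, 6.8]
opening: 0.194
```

```bash
python3 ang.py; for a in 27.5 15.5 3.5 -8.5 -20.5; do python3 circ.py $a $(python3 -c "print($a-12)") 3; done
```

```text
t 13.87 p [ 0.6338 -0.2059  0.1251] ang 28.53 r 0.0504 F [-2.3  1.4  6.8] M [ 0.24  0.36 -0.03] op 0.194
0 0 0 -0.31 0.15 0 1; 0 0 0 -0.64 0.28 0 1; 0 0 0 -0.97 0.38 0 1; 
0 0 0 -0.34 0.08 0 1; 0 0 0 -0.68 0.14 0 1; 0 0 0 -1.03 0.17 0 1; 
0 0 0 -0.35 0.01 0 1; 0 0 0 -0.70 -0.01 0 1; 0 0 0 -1.04 -0.05 0 1; 
0 0 0 -0.34 -0.06 0 1; 0 0 0 -0.68 -0.15 0 1; 0 0 0 -1.01 -0.26 0 1; 
0 0 0 -0.32 -0.13 0 1; 0 0 0 -0.63 -0.29 0 1; 0 0 0 -0.94 -0.47 0 1;
```

Call:
servo_tool(increments="0 0 0 -0.31 0.15 0 1; 0 0 0 -0.64 0.28 0 1; 0 0 0 -0.97 0.38 0 1")

```text
time: 14.12
eef_pos: [0.6377, -0.2155, 0.1251]
tcp_rot: [0.706, 0.708, 0.001, -0.0]
contact_force: [-0.3, 0.8, 6.4]
opening: 0.198
```

Call:
servo_tool(increments="0 0 0 -0.34 0.08 0 1; 0 0 0 -0.68 0.14 0 1; 0 0 0 -1.03 0.17 0 1")

```text
time: 14.37
eef_pos: [0.6387, -0.2196, 0.125]
tcp_rot: [0.707, 0.707, 0.004, -0.007]
contact_force: [-3.8, 25.3, 14.2]
opening: 0.195
```

Force along y rose to 25 N and motion halted near 12°, so the stop has been reached. I'll ease off to a light pressure and measure the stop angle.

Call:
servo_tool(increments="0 0 0 0.2 -0.02 0 1; 0 0 0 0.4 -0.04 0 1; 0 0 0 0.5 -0.05 0 1; 0 0 0 0.5 -0.05 0 1; 0 0 0 0.5 -0.05 0 1")

```text
time: 14.78
eef_pos: [0.6386, -0.2191, 0.1251]
tcp_rot: [0.706, 0.708, 0.001, -0.002]
contact_force: [-2.6, 4.8, 8.2]
opening: 0.197
```

```bash
python3 ang.py; python3 cam.py wrist w10;python3 cam.py top top2;python3 cam.py scene scene2
```

```text
t 14.78 p [ 0.6386 -0.2191  0.1251] ang 12.51 r 0.0503 F [-2.6  4.8  8.2] M [0.84 0.33 0.02] op 0.197
```

View pics/w10.png

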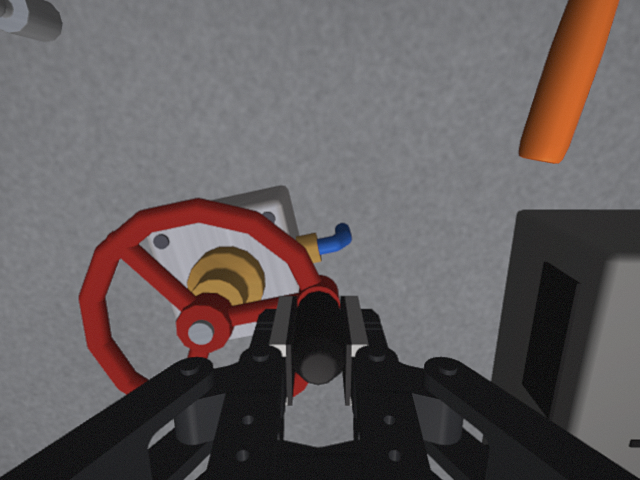

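The handle still sits in the same place in the grip, with its top at (319,366). The stop is at about 12.5°, with the TCP at (0.6386, -0.2191). Next I'll compute the two-turn opening.

```bash
python3 circ.py 9.3 112.5 10; python3 circ.py 112.5 212.5 10;python3 circ.py 212.5 312.5 10;python3 circ.py 312.5 412.5 10
```

```text
0 0 0 0.87 -0.22 0 1; 0 0 0 1.69 -0.60 0 1; 0 0 0 2.42 -1.12 0 1; 0 0 0 3.05 -1.76 0 1; 0 0 0 3.56 -2.50 0 1; 0 0 0 3.93 -3.32 0 1; 0 0 0 4.14 -4.20 0 1; 0 0 0 4.19 -5.10 0 1; 0 0 0 4.08 -5.99 0 1; 0 0 0 3.81 -6.85 0 1; 
0 0 0 -0.40 -0.77 0 1; 0 0 0 -0.93 -1.46 0 1; 0 0 0 -1.58 -2.05 0 1; 0 0 0 -2.31 -2.52 0 1; 0 0 0 -3.12 -2.86 0 1; 0 0 0 -3.97 -3.04 0 1; 0 0 0 -4.84 -3.08 0 1; 0 0 0 -5.70 -2.97 0 1; 0 0 0 -6.53 -2.71 0 1; 0 0 0 -7.31 -2.30 0 1; 
0 0 0 -0.69 0.53 0 1; 0 0 0 -1.28 1.17 0 1; 0 0 0 -1.75 1.91 0 1; 0 0 0 -2.08 2.71 0 1; 0 0 0 -2.27 3.56 0 1; 0 0 0 -2.31 4.44 0 1; 0 0 0 -2.19 5.30 0 1; 0 0 0 -1.93 6.13 0 1; 0 0 0 -1.53 6.90 0 1; 0 0 0 -1.00 7.59 0 1; 
0 0 0 0.64 0.59 0 1; 0 0 0 1.38 1.06 0 1; 0 0 0 2.18 1.39 0 1; 0 0 0 3.03 1.58 0 1; 0 0 0 3.90 1.62 0 1; 0 0 0 4.77 1.50 0 1; 0 0 0 5.60 1.24 0 1; 0 0 0 6.37 0.84 0 1; 0 0 0 7.06 0.31 0 1; 0 0 0 7.65 -0.33 0 1;
```

Call:
servo_tool(increments="0 0 0 0.87 -0.22 0 1; 0 0 0 1.69 -0.60 0 1; 0 0 0 2.42 -1.12 0 1; 0 0 0 3.05 -1.76 0 1; 0 0 0 3.56 -2.50 0 1; 0 0 0 3.93 -3.32 0 1; 0 0 0 4.14 -4.20 0 1; 0 0 0 4.19 -5.10 0 1; 0 0 0 4.08 -5.99 0 1; 0 0 0 3.81 -6.85 0 1")

```text
time: 15.77
eef_pos: [0.5708, -0.1832, 0.1251]
tcp_rot: [0.706, 0.708, 0.001, 0.002]
contact_force: [3.3, -1.1, 4.5]
opening: 0.194
```

```bash
python3 ang.py
```

```text
t 15.77 p [ 0.5708 -0.1832  0.1251] ang 111.75 r 0.0504 F [ 3.3 -1.1  4.5] M [-0.28 -0.5  -0.01] op 0.194
```

Call:
servo_tool(increments="0 0 0 -0.40 -0.77 0 1; 0 0 0 -0.93 -1.46 0 1; 0 0 0 -1.58 -2.05 0 1; 0 0 0 -2.31 -2.52 0 1; 0 0 0 -3.12 -2.86 0 1; 0 0 0 -3.97 -3.04 0 1; 0 0 0 -4.84 -3.08 0 1; 0 0 0 -5.70 -2.97 0 1; 0 0 0 -6.53 -2.71 0 1; 0 0 0 -7.31 -2.30 0 1")

```text
time: 16.6
eef_pos: [0.5471, -0.256, 0.1251]
tcp_rot: [0.706, 0.708, 0.001, -0.001]
contact_force: [-1.3, 2.7, 8.0]
opening: 0.196
```

```bash
python3 ang.py
```

```text
t 16.6 p [ 0.5471 -0.256   0.1251] ang -148.5 r 0.0497 F [-1.3  2.7  8. ] M [ 0.33  0.11 -0.01] op 0.196
```

Call:
servo_tool(increments="0 0 0 -0.69 0.53 0 1; 0 0 0 -1.28 1.17 0 1; 0 0 0 -1.75 1.91 0 1; 0 0 0 -2.08 2.71 0 1; 0 0 0 -2.27 3.56 0 1; 0 0 0 -2.31 4.44 0 1; 0 0 0 -2.19 5.30 0 1; 0 0 0 -1.93 6.13 0 1; 0 0 0 -1.53 6.90 0 1; 0 0 0 -1.00 7.59 0 1")

```text
time: 17.43
eef_pos: [0.6233, -0.2667, 0.1251]
tcp_rot: [0.706, 0.708, -0.0, 0.0]
contact_force: [-2.6, -1.5, 7.8]
opening: 0.201
```

```bash
python3 ang.py; python3 circ.py 412.5 512.5 10;python3 circ.py 512.5 612.5 10;python3 circ.py 612.5 712.5 10; python3 circ.py 712.5 732.5 5
```

```text
t 17.43 p [ 0.6233 -0.2667  0.1251] ang -47.35 r 0.0499 F [-2.6 -1.5  7.8] M [-0.13  0.43  0.01] op 0.201
0 0 0 0.47 -0.74 0 1; 0 0 0 0.80 -1.54 0 1; 0 0 0 0.99 -2.39 0 1; 0 0 0 1.03 -3.26 0 1; 0 0 0 0.91 -4.13 0 1; 0 0 0 0.65 -4.96 0 1; 0 0 0 0.25 -5.73 0 1; 0 0 0 -0.28 -6.42 0 1; 0 0 0 -0.92 -7.01 0 1; 0 0 0 -1.66 -7.48 0 1; 
0 0 0 -0.81 -0.33 0 1; 0 0 0 -1.66 -0.52 0 1; 0 0 0 -2.53 -0.56 0 1; 0 0 0 -3.39 -0.45 0 1; 0 0 0 -4.22 -0.18 0 1; 0 0 0 -5.00 0.22 0 1; 0 0 0 -5.69 0.75 0 1; 0 0 0 -6.28 1.39 0 1; 0 0 0 -6.74 2.13 0 1; 0 0 0 -7.08 2.93 0 1; 
0 0 0 -0.19 0.85 0 1; 0 0 0 -0.23 1.72 0 1; 0 0 0 -0.11 2.59 0 1; 0 0 0 0.15 3.42 0 1; 0 0 0 0.55 4.19 0 1; 0 0 0 1.08 4.88 0 1; 0 0 0 1.72 5.47 0 1; 0 0 0 2.46 5.94 0 1; 0 0 0 3.27 6.27 0 1; 0 0 0 4.12 6.46 0 1; 
0 0 0 0.35 0.03 0 1; 0 0 0 0.70 0.04 0 1; 0 0 0 1.04 0.03 0 1; 0 0 0 1.39 -0.01 0 1; 0 0 0 1.73 -0.08 0 1;
```

Call:
servo_tool(increments="0 0 0 0.64 0.59 0 1; 0 0 0 1.38 1.06 0 1; 0 0 0 2.18 1.39 0 1; 0 0 0 3.03 1.58 0 1; 0 0 0 3.90 1.62 0 1; 0 0 0 4.77 1.50 0 1; 0 0 0 5.60 1.24 0 1; 0 0 0 6.37 0.84 0 1; 0 0 0 7.06 0.31 0 1; 0 0 0 7.65 -0.33 0 1")

```text
time: 18.27
eef_pos: [0.6202, -0.19, 0.1251]
tcp_rot: [0.706, 0.708, 0.0, 0.002]
contact_force: [0.7, -3.3, 6.4]
opening: 0.196
```

Call:
servo_tool(increments="0 0 0 0.47 -0.74 0 1; 0 0 0 0.80 -1.54 0 1; 0 0 0 0.99 -2.39 0 1; 0 0 0 1.03 -3.26 0 1; 0 0 0 0.91 -4.13 0 1; 0 0 0 0.65 -4.96 0 1; 0 0 0 0.25 -5.73 0 1; 0 0 0 -0.28 -6.42 0 1; 0 0 0 -0.92 -7.01 0 1; 0 0 0 -1.66 -7.48 0 1")

```text
time: 19.1
eef_pos: [0.5455, -0.206, 0.1251]
tcp_rot: [0.706, 0.708, 0.002, 0.001]
contact_force: [2.7, 0.5, 5.8]
opening: 0.198
```

```bash
python3 ang.py
```

```text
t 19.1 p [ 0.5455 -0.206   0.1251] ang 151.34 r 0.0501 F [2.7 0.5 5.8] M [ 0.18 -0.45 -0.05] op 0.198
```

Call:
servo_tool(increments="0 0 0 -0.81 -0.33 0 1; 0 0 0 -1.66 -0.52 0 1; 0 0 0 -2.53 -0.56 0 1; 0 0 0 -3.39 -0.45 0 1; 0 0 0 -4.22 -0.18 0 1; 0 0 0 -5.00 0.22 0 1; 0 0 0 -5.69 0.75 0 1; 0 0 0 -6.28 1.39 0 1; 0 0 0 -6.74 2.13 0 1; 0 0 0 -7.08 2.93 0 1")

```text
time: 19.93
eef_pos: [0.5743, -0.2773, 0.125]
tcp_rot: [0.706, 0.708, 0.0, -0.0]
contact_force: [-1.5, 2.2, 9.5]
opening: 0.198
```

Call:
servo_tool(increments="0 0 0 -0.19 0.85 0 1; 0 0 0 -0.23 1.72 0 1; 0 0 0 -0.11 2.59 0 1; 0 0 0 0.15 3.42 0 1; 0 0 0 0.55 4.19 0 1; 0 0 0 1.08 4.88 0 1; 0 0 0 1.72 5.47 0 1; 0 0 0 2.46 5.94 0 1; 0 0 0 3.27 6.27 0 1; 0 0 0 4.12 6.46 0 1")

```text
time: 20.77
eef_pos: [0.6393, -0.2363, 0.1251]
tcp_rot: [0.706, 0.708, -0.0, 0.001]
contact_force: [-1.7, -3.3, 7.7]
opening: 0.197
```

Call:
servo_tool(increments="0 0 0 0.35 0.03 0 1; 0 0 0 0.70 0.04 0 1; 0 0 0 1.04 0.03 0 1; 0 0 0 1.3 -0.01 0 1; 0 0 0 1.5 -0.05 0 1; 0 0 0 1.5 -0.05 0 1; 0 0 0 1.5 -0.05 0 1")

```text
time: 21.35
eef_pos: [0.6388, -0.2207, 0.1251]
tcp_rot: [0.706, 0.708, 0.001, 0.001]
contact_force: [1.0, -0.4, 6.1]
opening: 0.194
```

```bash
python3 ang.py; python3 cam.py wrist w11
```

```text
t 21.35 p [ 0.6388 -0.2207  0.1251] ang 10.71 r 0.0502 F [ 1.  -0.4  6.1] M [-0.05 -0.05 -0.  ] op 0.194
```

View pics/w11.png

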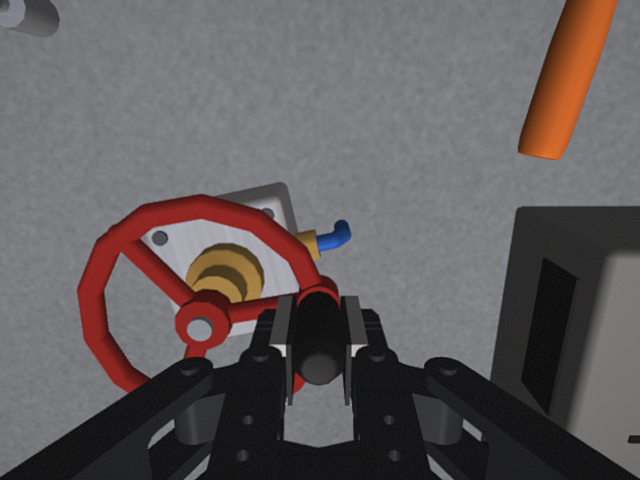

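The handle is still centred in the grip, with its top at (319,366) and the hub at (200,329). The angle is 10.7° against a target of 12.5°, so I'll make the last small move.

Call:
servo_tool(increments="0 0 0 0.08 -0.01 0 1; 0 0 0 0.15 -0.02 0 1; 0 0 0 0.15 -0.02 0 1; 0 0 0 0.15 -0.02 0 1; 0 0 0 0.15 -0.02 0 1; 0 0 0 0.15 -0.02 0 1")

```text
time: 21.9
eef_pos: [0.6387, -0.2197, 0.1251]
tcp_rot: [0.706, 0.708, 0.001, 0.001]
contact_force: [1.3, -1.4, 6.2]
opening: 0.192
```

```bash
python3 ang.py; python3 cam.py wrist w12; python3 cam.py top top3; python3 cam.py scene scene3
python3 - <<'E'
from h import *
# compare wheel rotation angle at stop (w10) and now (w12): spokes' angle from red pixels on plane z=.096
H=np.array([.5895,-.230])
prof={}
for n in ("w10","w11","w12"):
    c=load(n);hsv=cv2.cvtColor(c["p"],cv2.COLOR_RGB2HSV)
    m=cv2.inRange(hsv,(0,150,50),(8,255,255))|cv2.inRange(hsv,(174,150,50),(180,255,255))
    ys,xs=np.nonzero(m)
    P=np.array([plane(c,(float(x),float(y)),.096)[:2] for x,y in zip(xs,ys) if x<330 and y>180])-H
    r=np.hypot(*P.T);a=np.degrees(np.arctan2(P[:,1],P[:,0]))
    s=(r>.022)&(r<.038)
    # spoke near image upper-left: world angle cluster
    for lo in range(-180,180,60):
        q=s&(a>lo)&(a<=lo+60)
        if q.sum()>150: print(n,lo,q.sum(),a[q].mean().round(2),a[q].std().round(1))
a,b=load("w10")["p"].astype(int),load("w12")["p"].astype(int);print("mean abs diff",np.abs(a-b).mean())
E
```

```text
t 21.9 p [ 0.6387 -0.2197  0.1251] ang 11.87 r 0.0502 F [ 1.3 -1.4  6.2] M [-0.22 -0.09 -0.02] op 0.192
w10 0 287 16.79 4.3
w10 120 798 130.99 5.4
w11 0 330 14.12 4.6
w11 120 772 129.37 5.1
w12 0 303 15.76 4.3
w12 120 790 130.25 5.3
mean abs diff 3.2460427517361112
```

Call:
servo_tool(increments="0 0 0 0.05 -0.01 0 1; 0 0 0 0.08 -0.01 0 1; 0 0 0 0.08 -0.01 0 1; 0 0 0 0.08 -0.01 0 1; 0 0 0 0.08 -0.01 0 1; 0 0 0 0.08 -0.01 0 1")

```text
time: 22.55
eef_pos: [0.6385, -0.219, 0.1251]
tcp_rot: [0.706, 0.708, 0.0, 0.001]
contact_force: [1.8, -1.3, 7.5]
opening: 0.201
```

```bash
python3 ang.py; python3 cam.py wrist w13; python3 cam.py top top4; python3 cam.py scene scene4
python3 - <<'E'
from h import *
H=np.array([.5895,-.230])
for n in ("w10","w13"):
    c=load(n);hsv=cv2.cvtColor(c["p"],cv2.COLOR_RGB2HSV)
    m=cv2.inRange(hsv,(0,150,50),(8,255,255))|cv2.inRange(hsv,(174,150,50),(180,255,255))
    ys,xs=np.nonzero(m)
    P=np.array([plane(c,(float(x),float(y)),.096)[:2] for x,y in zip(xs,ys) if x<330 and y>180])-H
    r=np.hypot(*P.T);a=np.degrees(np.arctan2(P[:,1],P[:,0]));s=(r>.022)&(r<.038)
    for lo in (0,120):
        q=s&(a>lo)&(a<=lo+60); print(n,lo,q.sum(),a[q].mean().round(2))
a,b=load("w10")["p"].astype(int),load("w13")["p"].astype(int);print("mean abs diff",np.abs(a-b).mean())
c=load("scene4");cv2.imwrite("pics/s4c.png",cv2.resize(c["p"][100:340,140:480,::-1],None,fx=2.3,fy=2.3))
E
```

```text
t 22.55 p [ 0.6385 -0.219   0.1251] ang 12.67 r 0.0502 F [ 1.8 -1.3  7.5] M [-0.23 -0.1  -0.01] op 0.201
w10 0 287 16.79
w10 120 798 130.99
w13 0 286 16.69
w13 120 797 130.89
mean abs diff 2.2701768663194444
```

View pics/s4c.png

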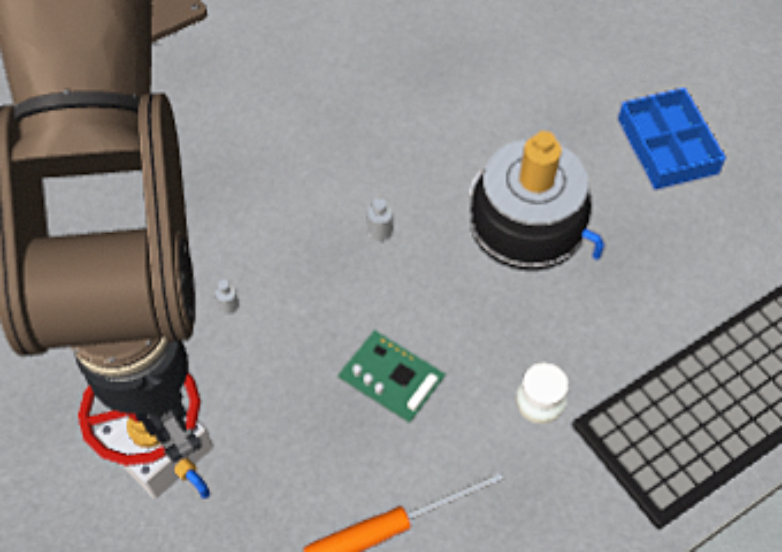

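View pics/top4.png

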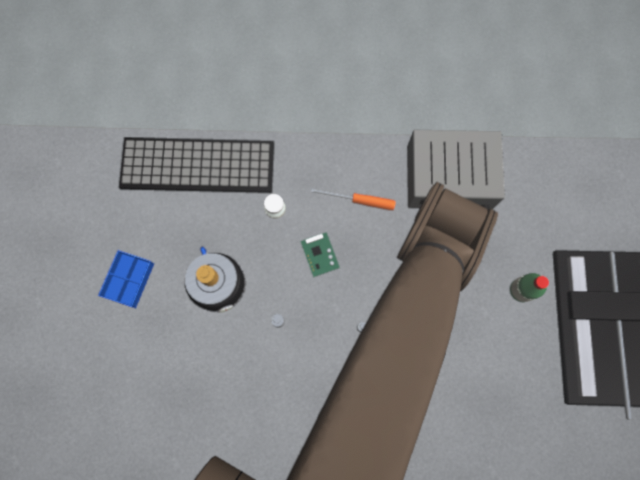

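The weight stands upright inside the ring, at crop (541,165), and the other items haven't moved. The spoke angles match those at the stop to about 0.1°, two full turns on. Handing in.

```bash
python3 -c "
from plant import ctrl
print(ctrl.get_state()['dq'].round(4)); print(ctrl.sign_off())"
```

```text
[-0.0003 -0.0002 -0.      0.0013  0.0011 -0.0005]
the job is handed in; nothing more can be done
None
```

The job is done and handed in at about 22.7 s of the 72 s allowed.

- **Weight:** I lowered the brass check weight slowly into the ring until the pan carried it (tool force about 0 N), then let go. The last camera views show it upright inside the ring. I could not read the pan's sink directly. The arm's travel during set-down suggested about 5–6 mm, well short of the 14 mm stop.
- **Valve:** I turned the crank clockwise until it met a solid stop, with the force rising to 25 N at about 12.5°. I then opened it two full turns in one grip. The crank passed the same angle freely after one turn, so it was the valve's stop and not a snag.
- **Final position:** The tool angle is 12.67° against 12.51° at the stop, and the wheel's spokes match their position at the stop to about 0.1°. The first halt was about 1.8° short, and I corrected it with two small moves.
- **End state:** The handle is still gripped and the arm is at rest. A side force of about 2 N and an upward push of about 7 N remain at the tool. The upward push has been there since I gripped the handle. In the last views nothing else on the bench had visibly moved. The arm hid part of the small weight from above, but the scene camera showed it in place.

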